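# Load the dish incubator and hold its cover open

### The arm

A 6-joint arm with a two-finger parallel gripper is mounted at the origin on the work surface. World frame = base frame: x ahead of the robot, y to its left, z up, the work surface at z = 0. Lengths are in m, angles in rad, forces in N, time in s.
With the tool pointing down it reaches from about 0.425 to 0.95 m from the base axis. Payload 3.5 kg.
Tool frame: the origin (TCP) lies midway between the tips of the shut fingers; the grasp point (between the pads) lies 19 mm behind it; z points along the fingers, y is the line along which they close (so a half turn about z gives the same grasp; the last joint's range is limited). The gripper opens to 85 mm and grips with 20 to 120 N. Pads are 22 mm wide; open, the fingers measure 114 mm over their backs; the gripper's body (76 mm by 85 mm) begins 54 mm behind the grasp point. The pads swing forward as they close: fully open they stand 13 mm farther back than shut.
Start: joints at [-1.378, 0.286, 1.577, -0, 1.279, -0.15], TCP at [0.227, -0.636, 0.231] pointing down, gripper open.
Joint ranges: [-2.77, 2.77], [-0.9, 2.22], [0.21, 2.48], [-1.53, 4.67], [0.24, 2.81], [-2.84, 2.84]. Speed limits (rad/s): [2.79, 2.79, 3.14, 3.14, 3.14, 3.14].

### API

Orientations are given as a unit quaternion [x, y, z, w].
In Python, from plant import get_state, read_camera, ctrl gives the robot as it stands.
- The arm moves only by the shell command python3 -m crank 'ROWS' [FORCE]. ROWS is JSON, a list of rows, each a list of 3 entries, a list of its own where there are three numbers: the shift along the tool's x, y, z in mm, then the turn about the tool's z in degrees, then the closure in counts, from 0 (fully open) to 255 (shut). In form: [[[tx, ty, tz], yaw, claw], ...]. A call has 1 to 10 rows; each row is the pose to reach, as a shift and turn from the pose commanded when the call began, along the tool's axes at that moment; what a row does not reach only later rows make up. A row lasts 1/10 s, in which the tool goes at most 50 mm and 8.59 degrees, less where a joint would pass 70% of its speed; a pose out of reach is approached as far as the arm can. A call with a gripper value outside its range is refused whole. The fingers move at their own pace and stop on an object; FORCE is the grip in N (left out, the last holds). Time passes only in rows, so rows that repeat a pose let the fingers close. It gives the time, the measured TCP pose, the force, the opening and the grip force at its end, in the units of the state.
- get_state(): the state, without advancing time (a new reading comes with each control period).
- read_camera(name): name is "side" or "top" or "wrist"; returns a dict with "frame" (420x560x3 uint8, blue, green, red), "range_z" (420x560 float32, m along the optical axis (not along the pixel's ray), 0 where there is no reading), "vfov" (degrees; the focal length in pixels is half the picture's height over the tangent of half this angle, whatever the lens; pixels are square), "cx", "cy" (the principal point, pixels), "k1" (the pictures are not rectified: a ray, as slopes to the right and down, at radius r is drawn at 1 + k1 r^2 times it, then the intrinsics apply), "origin" and "orientation" of the camera in the world. Camera axes: x right, y down, z forward; pixel columns grow to the right and rows downward; lengths in m; the calibration is good to about 2 mm. A picture is of the moment at which its call begins.
- ctrl.sign_off(): hands the job in; it is judged then, once.
The state is a dict: "time": time; "qpos": joint angles; "dq": joint speeds; "joint_efforts": joint torques, N m; "eef_pos": TCP position; "tcp_rot": TCP orientation; "contact_force": force on the tool from outside, world axes, zero at the start; "wrist_torque": the same for the moment, N m; "opening": opening from 0.0 (shut) to 1.0 (fully open); "finger_force": force on a finger pad.
Only numpy, scipy, OpenCV 4.12 (cv2) and the standard library are available. Lean on these libraries where they do the work, as an engineer would, in place of code of your own. Each camera call takes 0.05 s, during which the arm holds its last target. There are 200 camera calls.

### The job

With the incubator's cover shut, take the loaded dish tray by its upright grip and slide it fully home into the slot in the incubator's front, until its front plate meets the incubator, keeping the three dishes lying flat in their places. Then lift the hinged cover, which falls shut by itself, to 50 degrees from closed and hold it there still with the fingers: finish while holding it, do not let go. Leave the other things on the bench where they are.

Things in the scene. Friction and masses are not known exactly. Their poses are not given: they have to be found in the camera images.
- incubator: White box fixed to the bench, 170 mm long (its x), 150 wide (y), 62 high without cover. Origin: centre of its underside, on the bench. Its front, with the tray slot, is its -x side (plane x = -85 mm) and looks roughly to world +y
- tray_grip (a point): On the upright grip of the loose aluminium tray (0.28 kg, +-30 %), 30 mm above the bench; x points towards the tray's nose, which enters first, z up. The grip is a fin 12 mm thick (along y), 50 high, from x = -20 to +40 mm. The tray lies on the bench and slides when moved by the grip. When home this point is 46 mm in front of the slot, at x = -131, y = 0 mm of the incubator
- dish1_mid (a point): Centre of covered round dish 1, 35 mm diameter, 14 high, loose in the tray compartment nearest the grip (about, in mm, x = 69, y = 0, z = -19 of tray_grip); compartment walls 12 high, a few mm of play
- dish2_mid (a point): Centre of covered round dish 2, 35 mm diameter, 14 high, loose in the tray compartment in the middle (about, in mm, x = 111, y = 0, z = -19 of tray_grip); compartment walls 12 high, a few mm of play
- dish3_mid (a point): Centre of covered round dish 3, 35 mm diameter, 14 high, loose in the tray compartment nearest the nose (about, in mm, x = 153, y = 0, z = -19 of tray_grip); compartment walls 12 high, a few mm of play
- cover (a joint): Angle of the incubator's cover in rad: 0 shut, grows as its front edge rises, stop at 1.9; 50 degrees is 0.873. Nothing holds it open: it falls shut under its own weight (0.35 kg give or take 30 percent), hinge nearly frictionless
- cover_grip (a point): In the upright tab on the cover's top near its front edge. Tab 14 mm thick along the incubator's y (the hinge line), 34 long along x, 36 high; this point is 16 below its top, 20 above the cover's top (which is 70 above the bench when shut) and in the middle of thickness and length. Axes turn with the cover; shut, they are the incubator's
- cover_hinge (a point): On the hinge line, mid-width, at the rear (+x) rim of the incubator, 62 mm above the bench. The cover turns about the incubator's y axis; cover_grip lies at x = -147, z = +28 mm from here in the cover's own axes
- mouse: Bystander, leave alone: black computer mouse 100 x 60 x 31 mm; origin at the centre of its underside
- slidebox: Bystander, leave alone: closed flat slide box, grey with blue top, 87 x 102 x 32 mm; origin at the centre of its underside
- reagent: Bystander, leave alone: upright amber bottle, 60 diameter, 130 high mm; origin at the centre of its underside
- tuberack: Bystander, leave alone: white open rack 70 x 120 x 35 with capped tubes, 76 high in all mm; origin at the centre of its underside
- beaker: Bystander, leave alone: glass beaker, 70 diameter, 85 high mm; origin at the centre of its underside
- tipbox: Bystander, leave alone: blue pipette-tip box with clear top, 120 x 85 x 65 mm; origin at the centre of its underside
- slot (a point): Mid-width of the slot in the incubator's front face, at bench level; x points inward. Opening 74 mm wide, 30 high from the bench up; inside, flared guide rails narrow within 25 mm to a channel 62 wide. No sill: the tray slides on the bench itself
- tray_plate (a point): Foot of the tray's upright front plate (90 mm wide, 36 high, 6 thick), middle of the face that meets the incubator's front when home; 46 mm in x from tray_grip, at bench level, same axes. From here the tray runs 130 mm to its nose, 56 wide, 12 high, with three open compartments in a row
Not all that is in view belongs to the job. Leave any brown or green look-alike of the part that bears dish3_mid alone.

How it is judged:
On the way:
1. the tray is fully home in the slot with its dishes in place, the cover still shut (x of tray_grip in the frame of incubator between -0.136 and -0.124 m and y of tray_grip in the frame of incubator between -0.014 and 0.014 m and angle between the x axis of tray_grip and the x axis of incubator, either way round below 0.09 rad and angle between tray_grip's own z axis and vertical below 0.09 rad and x of dish1_mid in the frame of tray_grip between 0.059 and 0.079 m and y of dish1_mid in the frame of tray_grip between -0.012 and 0.012 m and angle between each of dish1_mid, dish2_mid, dish3_mid's own z axis and vertical below 0.15 rad and x of dish2_mid in the frame of tray_grip between 0.101 and 0.121 m and y of dish2_mid in the frame of tray_grip between -0.012 and 0.012 m and x of dish3_mid in the frame of tray_grip between 0.143 and 0.163 m and y of dish3_mid in the frame of tray_grip between -0.012 and 0.012 m and value of joint cover below 0.08 rad), for 0.2 s.
At the end, for the whole second after the job is handed in: The cover is held still (under 0.1 rad/s) by the fingers (over 0.3 N) at 50 degrees from closed, within 7 degrees, no bystander propping it; the tray is home (front plate within 5 mm of the incubator's front, flat and square within 5 degrees) with each dish flat in its own compartment (x of tray_grip in the frame of incubator between -0.136 and -0.124 m and y of tray_grip in the frame of incubator between -0.014 and 0.014 m and angle between the x axis of tray_grip and the x axis of incubator, either way round below 0.09 rad and angle between tray_grip's own z axis and vertical below 0.09 rad and x of dish1_mid in the frame of tray_grip between 0.059 and 0.079 m and y of dish1_mid in the frame of tray_grip between -0.012 and 0.012 m and angle between each of dish1_mid, dish2_mid, dish3_mid's own z axis and vertical below 0.15 rad and x of dish2_mid in the frame of tray_grip between 0.101 and 0.121 m and y of dish2_mid in the frame of tray_grip between -0.012 and 0.012 m and x of dish3_mid in the frame of tray_grip between 0.143 and 0.163 m and y of dish3_mid in the frame of tray_grip between -0.012 and 0.012 m and value of joint cover between 0.7505 and 0.9949 rad and velocity of joint cover between -0.1 and 0.1 rad/s and contact force between the fingers and cover above 0.3 N and contact force between cover and mouse below 0.1 N and contact force between cover and slidebox below 0.1 N and contact force between cover and reagent below 0.1 N and contact force between cover and tuberack below 0.1 N and contact force between cover and beaker below 0.1 N and contact force between cover and tipbox below 0.1 N); the arm keeps its last pose, push and grip.
It fails at once if a dish is tipped (angle between any of dish1_mid, dish2_mid, dish3_mid's own z axis and vertical above 0.5 rad).
It fails at once if a bystander is moved more than 25 mm (distance of any of mouse, slidebox, reagent, tuberack, beaker, tipbox from where it was at the start of the episode above 0.025 m).
It also fails if it takes over 53 s, if anything falls off the work surface, if the arm or the gripper's body presses on something with over 40 N, if the wrist force passes 120 N, or if a joint passes its speed limit or range.

## Working session

There is one attempt and no reset: what is moved stays moved. The work goes in short steps, Python scripts to look and compute and a shell command to move; the robot and the scene stay as the last step left them, time stands still between calls to the robot, and variables do not carry over. Pictures are saved under pics/ and viewed, at most 10 in all, crops included, and the job is handed in when it is done.

```bash
mkdir -p pics; ls; cat > h.py <<'E'
import numpy as np, cv2
from scipy.spatial.transform import Rotation as R
from plant import get_state, read_camera, ctrl
def cloud(c):
    h,w=c["range_z"].shape; f=h/2/np.tan(np.radians(c["vfov"])/2)
    K=np.array([[f,0,c["cx"]],[0,f,c["cy"]],[0,0,1.]])
    u,v=np.meshgrid(np.arange(w),np.arange(h))
    p=cv2.undistortPoints(np.stack([u,v],-1).reshape(-1,1,2).astype(float),K,np.array([c["k1"],0,0,0.])).reshape(h,w,2)
    z=c["range_z"][...,None]
    P=np.concatenate([p*z,z],-1)
    W=P@R.from_quat(c["orientation"]).as_matrix().T+np.array(c["origin"])
    W[c["range_z"]<=0]=np.nan
    return W
E
python3 - <<'E'
from h import *
for n in("top","side"):
    c=read_camera(n); cv2.imwrite(f"pics/{n}0.png",c["frame"]); np.save(f"pics/{n}0.npy",cloud(c)); print(n,c["origin"],c["orientation"],c["vfov"],c["k1"])
s=get_state(); print(s)
E
```

```text
pics
top [4.24944156e-01 9.18021022e-04 1.16671190e+00] [-0.69691416  0.71395877 -0.04318446  0.05204449] 44.56456675828847 -0.02413248184543235
side [0.17919299 0.94356447 1.11043381] [-0.19643499  0.90331909 -0.374204    0.07347974] 42.88441959321633 -0.09230123513785225
{'time': 0.1, 'qpos': array([-1.37799759e+00,  2.87110816e-01,  1.57807745e+00, -1.10439618e-05,
        1.27862793e+00, -1.49992342e-01]), 'dq': array([-1.34388204e-03, -2.59714048e-03, -2.46317401e-03, -3.84569844e-06,
       -9.89465948e-04, -6.34875135e-04]), 'joint_efforts': array([ 6.47109719e-04, -4.07297122e+01, -2.93699509e+01, -1.53579590e-04,
        3.44018648e-03,  1.26824546e-05]), 'eef_pos': array([ 0.22678896, -0.63510163,  0.23003766]), 'tcp_rot': array([ 9.85346825e-01,  1.70559074e-01, -2.90785669e-05, -1.11140057e-03]), 'contact_force': array([0.35855635, 0.88873953, 0.74307862]), 'wrist_torque': array([0.02109678, 0.00861287, 0.01311288]), 'finger_force': 0.0, 'opening': 0.9976750076923018}
```

View pics/top0.png

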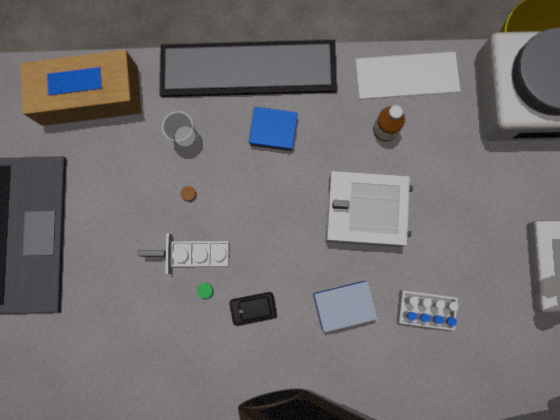

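View pics/side0.png

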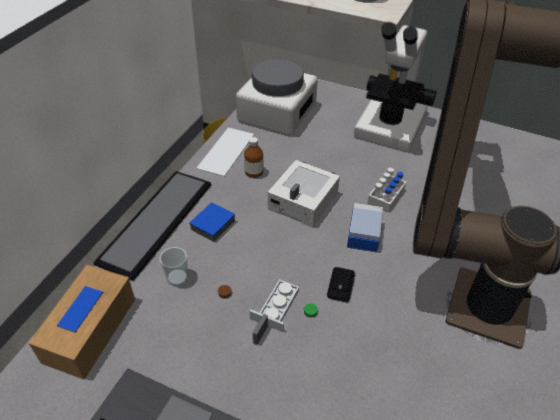

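Top view: the tray's grip is at (151,253) and its plate at (168,253). White dishes are at (181,254), (200,254) and (219,253). The incubator is at (370,208), with its front edge at column 330 and the cover tab at (341,204). Look-alikes are a brown dish at (188,194) and a green dish at (205,291), both loose on the bench. I choose the grey fin at (151,253), since it carries the three white dishes. Next I'll measure and check it in a crop.

```bash
python3 - <<'E'
from h import *
W=np.load("pics/top0.npy"); S=np.load("pics/side0.npy")
def rect(P):
    r=cv2.minAreaRect((P[:,:2]*1000).astype(np.float32)); return np.round(r[0],1),np.round(r[1],1),round(r[2],2),len(P)
def sel(W,u0,u1,v0,v1,z0,z1):
    P=W[v0:v1,u0:u1].reshape(-1,3); return P[(P[:,2]>z0)&(P[:,2]<z1)]
print("bench",np.nanmedian(W[230:280,100:130,2]))
print("incub top",rect(sel(W,318,420,165,255,.05,.08)))
print("tab",rect(sel(W,325,360,190,215,.09,.12)))
print("fin",rect(sel(W,125,168,240,265,.035,.06)), np.nanmax(sel(W,125,168,240,265,.03,.06)[:,2]))
print("plate",rect(sel(W,160,178,225,280,.025,.045)))
print("tray",rect(sel(W,172,240,235,272,.006,.02)))
for u,v in((181,254),(200,254),(219,253)): print(W[v,u])
for n,b in dict(mouse=(225,280,285,330,.01),slide=(305,385,275,335,.015),reag=(370,410,100,145,.03),rack=(395,465,285,335,.02),beaker=(155,205,105,155,.02),tip=(245,302,100,155,.03)).items(): print(n,rect(sel(W,*b,.15)))
im=cv2.imread("pics/top0.png"); cs=cv2.imread("pics/side0.png")
a=cv2.resize(im[150:310,120:430],None,fx=2.5,fy=2.5,interpolation=cv2.INTER_CUBIC)
cv2.imwrite("pics/crop1.png",a)
E
```

```text
bench -0.0005333834697786033
incub top (array([ 582.4, -168.8]), array([181.3, 151.2]), 84.69, 5431)
tab (array([ 588.5, -102.7]), array([33.8, 14.4]), 85.34, 127)
fin (array([497.4, 311. ]), array([50.8, 64. ]), 1.04, 183) 0.05461687381626401
plate (array([497.2, 286.9]), array([21.4, 88.9]), 89.81, 161)
tray (array([492.8, 198.6]), array([ 66.2, 155. ]), 2.25, 921)
[0.49500145 0.25234757 0.01790834]
[0.49421264 0.21011824 0.0144263 ]
[0.49516385 0.16650825 0.01920045]
mouse (array([371.,  93.]), array([ 60. , 100.1]), 9.15, 1209)
slide (array([ 373.2, -107.9]), array([ 84.5, 119.6]), 12.33, 2308)
reag (array([ 772.9, -220.8]), array([59.9, 54.2]), 66.69, 771)
rack (array([ 359.1, -289.9]), array([121.3,  70.3]), 80.63, 1183)
beaker (array([772. , 247.2]), array([69.7, 67. ]), 44.24, 703)
tip (array([779.5,  39.7]), array([102.2,  87.8]), 80.39, 1251)
```

View pics/crop1.png

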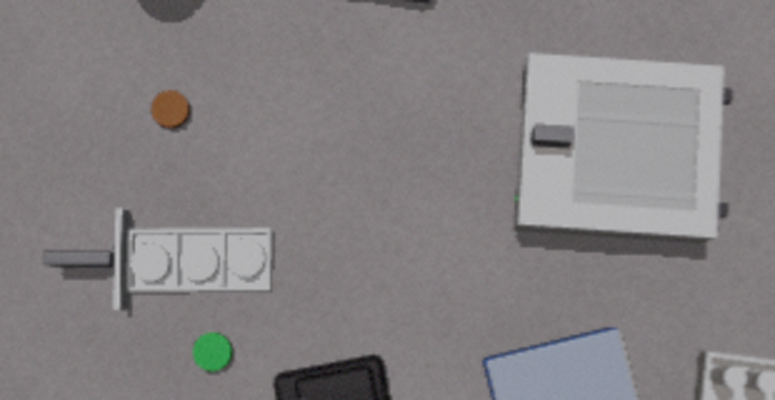

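The crop confirms it: a grey fin on a plate, followed by three white dishes. The brown dish at (170,108) and the green one at (212,352) are separate. Next I'll refine the yaws.

```bash
cat >> h.py <<'E'
def rect(P):
    r=cv2.minAreaRect((P[:,:2]*1000).astype(np.float32)); return np.round(r[0],1),np.round(r[1],1),round(r[2],2),len(P)
def sel(W,u0,u1,v0,v1,z0,z1):
    P=W[v0:v1,u0:u1].reshape(-1,3); return P[(P[:,2]>z0)&(P[:,2]<z1)]
def fitlong(P):  # centerline of elongated shape along ~y, bins: x=f(y)
    y=np.round(P[:,1]/.003); ys=[];xs=[]
    for b in np.unique(y):
        q=P[y==b]; 
        if len(q)>1: ys.append(q[:,1].mean()); xs.append((q[:,0].min()+q[:,0].max())/2)
    k=np.polyfit(ys,xs,1); return k, min(ys),max(ys), np.degrees(np.arctan2(-1,-k[0]))
E
python3 - <<'E'
from h import *
W=np.load("pics/top0.npy")
F=sel(W,130,166,235,270,.04,.06)
print("fin yaw",fitlong(F),rect(F))
T=sel(W,174,240,230,275,.005,.025); print("tray",fitlong(T),rect(T))
P=sel(W,155,185,225,285,.028,.045); P=P[(P[:,1]<.275)|1>0]; print("plate",rect(P[np.abs(P[:,0]-.496)>.015]))
I=sel(W,318,409,165,255,.062,.078); print("inc",fitlong(I[(I[:,1]<-.1)&(I[:,1]>-.235)]),rect(I))
# front edge: max y per x bin
b=np.round(I[:,0]/.004); e=np.array([[I[b==k][:,0].mean(),I[b==k][:,1].max()] for k in np.unique(b)][2:-2]); print("front edge slope",np.polyfit(e[:,0],e[:,1],1))
e=np.array([[I[b==k][:,0].mean(),I[b==k][:,1].min()] for k in np.unique(b)][2:-2]); print("rear slope",np.polyfit(e[:,0],e[:,1],1))
T=sel(W,325,360,190,215,.09,.12);print("tab",fitlong(T),T[:,2].max())
s=get_state(); m=R.from_quat(s["tcp_rot"]).as_matrix(); print(m.round(4))
E
```

```text
fin yaw (array([-0.00199422,  0.49798038]), np.float64(0.2847147201539654), np.float64(0.3419170379470576), np.float64(-89.88573966061979)) (array([497.9, 313.4]), array([59.1, 11.3]), 89.13, 150)
tray (array([-0.04215139,  0.5052094 ]), np.float64(0.1226420029759678), np.float64(0.26997886643350605), np.float64(-87.58633202337285)) (array([495.4, 199.4]), array([148.2,  91.9]), 83.44, 1040)
plate (array([497.2, 279.8]), array([ 8.2, 88.9]), 88.37, 96)
inc (array([0.0897343 , 0.59713684]), np.float64(-0.23372073448699515), np.float64(-0.10028860406521711), np.float64(-95.12766303271978)) (array([ 582.6, -165.8]), array([173.2, 150.8]), 84.63, 5310)
front edge slope [ 0.00156985 -0.08305507]
rear slope [ 0.00181695 -0.24827172]
tab (array([0.06462217, 0.5945074 ]), np.float64(-0.11902240193413961), np.float64(-0.08700720081466319), np.float64(-93.697436215318)) 0.1116553205395363
[[ 9.418e-01  3.361e-01 -4.000e-04]
 [ 3.361e-01 -9.418e-01  2.200e-03]
 [ 3.000e-04 -2.200e-03 -1.000e+00]]
```

```bash
python3 -m crank '[[[41,-27,-10],-6,0],[[82,-54,-20],-12,0],[[123,-81,-30],-18,0],[[164,-108,-40],-24,0],[[205,-135,-50],-30,0],[[246,-162,-60],-37,0],[[287,-189,-70],-44,0],[[328,-216,-80],-51,0],[[369,-243,-90],-58,0],[[410,-270,-100],-65.2,0]]' 40; cat >> h.py <<'E'
def togo(x,y,z,ydeg,p=True):
    "shift in tool axes (mm) and yaw so tool y points at world angle ydeg"
    s=get_state(); m=R.from_quat(s["tcp_rot"]).as_matrix()
    d=m.T@(np.array([x,y,z])-s["eef_pos"])*1000
    a=np.degrees(np.arctan2(m[1,1],m[0,1])); yaw=-((ydeg-a+90)%180-90)
    print("t",s["time"],"pos",s["eef_pos"].round(4),"toolY",a.round(2),"shift",d.round(1),"yaw",round(yaw,2),"q6",s["qpos"][5].round(2),"F",s["contact_force"].round(1),"op",round(s["opening"],3),"ff",s["finger_force"])
E
python3 - <<'E'
from h import *
togo(.58,-.14,.33,-5.1)
E
```

```text
time: 1.1
eef_pos: [0.5224, -0.2424, 0.3311]
tcp_rot: [0.736, 0.676, -0.0, -0.0]
contact_force: [0.4, -0.3, -1.0]
opening: 1.0
finger_force: 0.0
t 1.1 pos [ 0.5224 -0.2424  0.3311] toolY -4.87 shift [106.9  48.7   1.1] yaw 0.23 q6 -0.53 F [ 0.4 -0.3 -1. ] op 1.0 ff 0.0
```

```bash
python3 -m crank '[[[35,16,0],0,0],[[70,32,0],0,0],[[107,49,0],0,0],[[107,49,0],0,0],[[107,49,0],0,0]]' >/dev/null; python3 - <<'E'
from h import *
togo(.5,.25,.33,0)
c=read_camera("wrist"); cv2.imwrite("pics/w1.png",c["frame"]); W=cloud(c); np.save("pics/w1.npy",W)
print(c["origin"],W[0,0],W[0,-1],W[-1,0],W[-1,-1],W[210,280])
for z0,z1 in((.06,.08),(.095,.12)):
    m=((W[...,2]>z0)&(W[...,2]<z1)).astype(np.uint8); v,u=np.nonzero(m); 
    if len(u): print(u.min(),u.max(),v.min(),v.max(),rect(W[m>0]))
E
```

```text
t 1.6 pos [ 0.5801 -0.1415  0.3304] toolY -5.04 shift [ 382.9 -114.2    0.5] yaw -5.04 q6 -0.32 F [-0.1 -0.8  0.4] op 1.002 ff 0.0
[ 0.58577878 -0.07570227  0.47336032] [0.20656381 0.14311871 0.00069445] [0.97839378 0.06742045 0.01934537] [ 0.52402951 -0.12652927  0.42728849] [ 0.63826926 -0.13720909  0.42648605] [ 0.57682659 -0.18029227  0.06877982]
82 442 117 289 (array([ 560.2, -145.7]), array([464.8, 236.7]), 4.46, 19235)
279 517 138 411 (array([ 742.8, -266.3]), array([143.8, 471. ]), 27.9, 1537)
```

View pics/w1.png

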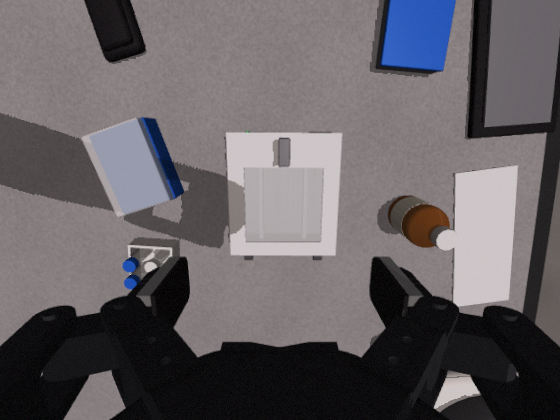

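Wrist view: the cover spans columns 226–342 and rows 132–256, with its front edge at the top and the tab at (284,151). It is shut and square to the tool.

```bash
python3 - <<'E'
from h import *
W=np.load("pics/w1.npy")
I=sel(W,212,352,120,254,.05,.08); print("inc",rect(I),"z",np.median(I[:,2]))
th=np.radians(-95.1)
for it in range(3):
    X=np.array([np.cos(th),np.sin(th)]);Y=np.array([-X[1],X[0]])
    a=I[:,:2]@X; b=I[:,:2]@Y; L=[]
    bb=np.round(a/.004); 
    e=np.array([[a[bb==k].mean(),b[bb==k].min(),b[bb==k].max()] for k in np.unique(bb)][3:-3])
    k1=np.polyfit(e[:,0],e[:,1],1);k2=np.polyfit(e[:,0],e[:,2],1)
    aa=np.round(b/.004); f=np.array([[b[aa==k].mean(),a[aa==k].min()] for k in np.unique(aa)][3:-3]); k3=np.polyfit(f[:,0],f[:,1],1)
    print(np.degrees(th),"slopes deg",np.degrees([k1[0],k2[0],-k3[0]]).round(2),"b",e[:,1].mean(),e[:,2].mean(),"front a",f[:,1].mean())
    th+=np.mean([k1[0],k2[0],-k3[0]])
bc=(np.median(e[:,1])+np.median(e[:,2]))/2; af=np.median(f[:,1])
print("X",X,"centre",X*(af+.085)+Y*bc,"slot",X*af+Y*bc)
T=sel(W,270,300,130,175,.09,.12); print("tab",rect(T),T[:,2].max())
E
python3 -m crank '[[[48,-14,0],-1,0],[[96,-28,0],-2,0],[[144,-42,0],-3,0],[[192,-56,0],-4,0],[[240,-70,0],-5,0],[[288,-84,0],-5,0],[[325,-105,0],-5,0],[[325,-105,0],-5,0],[[325,-105,0],-5,0]]'; python3 - <<'E'
from h import *
c=read_camera("wrist"); cv2.imwrite("pics/w2.png",c["frame"]); W=cloud(c); np.save("pics/w2.npy",W)
togo(.5,.32,.33,0)
E
```

```text
inc (array([ 583.1, -160.4]), array([168. , 150.9]), 84.96, 13053) z 0.06991601426986604
-95.1 slopes deg [-0.12  0.11  0.61] b 0.5205090100324369 0.6696258765282372 front a 0.024936130380532412
-94.89964853104696 slopes deg [-0.39 -0.1   0.4 ] b 0.5201486264784887 0.6692505956050452 front a 0.027019707722686054
-94.92729188193803 slopes deg [-0.38  0.05  0.43] b 0.5201930732960823 0.6693140511145782 front a 0.02673238589887352
X [-0.08589151 -0.9963045 ] centre [ 0.58295803 -0.16270036] slot [ 0.59025881 -0.07801448]
tab (array([589.2, -99.5]), array([31.9, 13.2]), 84.99, 316) 0.10889028727542205
time: 2.55
eef_pos: [0.5047, 0.1902, 0.3311]
tcp_rot: [0.708, 0.706, -0.0, 0.0]
contact_force: [0.2, -1.1, 0.3]
opening: 1.001
finger_force: 0.0
t 2.6 pos [0.5051 0.1896 0.3311] toolY -0.23 shift [130.4  -5.7   1. ] yaw -0.23 q6 0.18 F [ 0.4  0.1 -0.3] op 0.996 ff 0.0
```

View pics/w2.png

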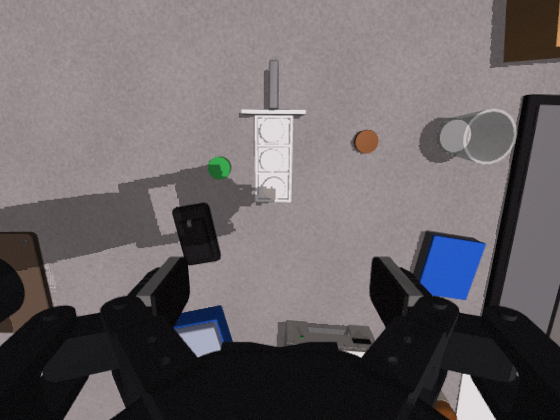

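Wrist view: the fin is at (274,84), the plate at row 112, and the tray runs from (274,115) to (274,202) with its dishes in place. The brown dish is at (367,141) and the green one at (219,167).

```bash
python3 - <<'E'
from h import *
W=np.load("pics/w2.npy")
F=sel(W,260,288,50,109,.04,.06); print("fin",rect(F),fitlong(F),F[:,2].max())
P=sel(W,230,315,104,120,.03,.043);print("plate",rect(P))
T=sel(W,245,302,118,210,.006,.025);print("tray",rect(T),fitlong(T))
E
```

```text
fin (array([497.1, 315.4]), array([58.2, 11.9]), 89.48, 455) (array([0.01894189, 0.49084633]), np.float64(0.2863932976752101), np.float64(0.3442683755316738), np.float64(-91.08516066568069)) 0.053157143426477704
plate (array([496.7, 283. ]), array([ 6.5, 90. ]), 89.11, 320)
tray (array([495.5, 213.2]), array([124.7,  56. ]), 89.1, 2037) (array([-0.00596493,  0.49707547]), np.float64(0.15078953191523206), np.float64(0.27512956832909846), np.float64(-89.6582387884552))
```

```bash
python3 -m crank '[[[45,-2,20],0.7,0],[[90,-5,50],0.7,0],[[141,-8,90],0.7,0],[[141,-8,140],0.7,0],[[141,-8,190],0.7,0],[[141,-8,230],0.7,0],[[141,-8,230],0.7,0]]'; python3 - <<'E'
from h import *
togo(.4976,.331,.014,-.9)
E
```

```text
time: 3.3
eef_pos: [0.493, 0.3276, 0.0926]
tcp_rot: [0.713, 0.701, -0.008, -0.003]
contact_force: [-1.0, -0.9, -1.0]
opening: 1.002
finger_force: 0.0
t 3.3 pos [0.493  0.3276 0.0926] toolY -1.03 shift [ 4.1  5.7 78.5] yaw -0.13 q6 0.43 F [-1.  -0.9 -1. ] op 1.002 ff 0.0
```

```bash
python3 -m crank '[[[0,0,0],0,0],[[0,0,30],0,0],[[0,0,60],0,0],[[0,0,84],0,0],[[0,0,84],0,0],[[0,0,84],0,0]]'; python3 - <<'E'
from h import *
togo(.4976,.331,.014,-.9)
E
```

```text
time: 3.9
eef_pos: [0.4999, 0.3323, 0.0204]
tcp_rot: [0.713, 0.701, 0.002, 0.001]
contact_force: [0.2, 0.7, 0.8]
opening: 0.999
finger_force: 0.0
t 3.9 pos [0.4999 0.3323 0.0204] toolY -0.92 shift [-1.4 -2.3  6.4] yaw -0.02 q6 0.43 F [0.2 0.7 0.8] op 0.999 ff 0.0
```

Now centre over the fin, go down the last few mm, and close.

```bash
python3 -m crank '[[[0,-2,4],0,0],[[0,-2,4],0,0],[[0,-2,4],0,150],[[0,-2,4],0,255],[[0,-2,4],0,255],[[0,-2,4],0,255],[[0,-2,4],0,255],[[0,-2,4],0,255],[[0,-2,4],0,255]]' 40; python3 - <<'E'
from h import *
togo(.4976,.331,.014,-.9)
c=read_camera("wrist"); cv2.imwrite("pics/w3.png",c["frame"]); W=cloud(c); np.save("pics/w3.npy",W)
X=np.array([-.0875,-.9962]); print("pre",np.array([.5905,-.0783])-X*(.046+.15))
E
```

```text
time: 4.8
eef_pos: [0.4953, 0.332, 0.0132]
tcp_rot: [0.712, 0.702, 0.0, -0.0]
contact_force: [0.5, -0.4, 0.1]
opening: 0.136
finger_force: 39.6
t 4.8 pos [0.4953 0.332  0.0132] toolY -0.87 shift [-1.   2.3 -0.8] yaw 0.03 q6 0.44 F [ 0.5 -0.4  0.1] op 0.136 ff 39.614431858062744
pre [0.60765   0.1169552]
```

View pics/w3.png

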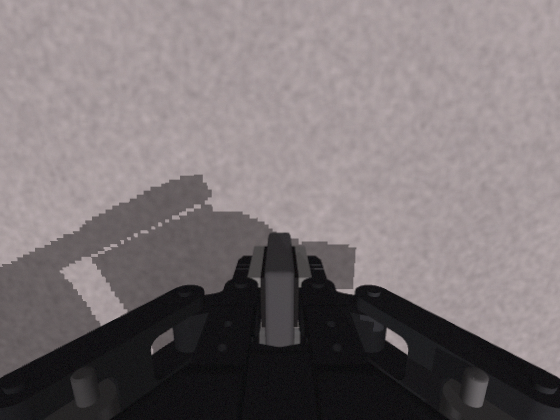

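The fin is held centrally between the pads at (280,290), with an opening of about 11.6 mm. Now I'll slide gently to the pre-entry pose.

```bash
python3 -m crank '[[[-3,2,0],0,255],[[-9,5,0],0.2,255],[[-18,10,0],0.4,255],[[-30,17,0],0.6,255],[[-42,24,0],0.8,255],[[-54,31,0],1.1,255],[[-66,38,0],1.4,255],[[-78,45,0],1.7,255],[[-90,52,0],2,255],[[-102,58,0],2.2,255]]' && python3 -m crank '[[[-12,7,0],0.2,255],[[-24,14,0],0.4,255],[[-36,21,0],0.6,255],[[-48,28,0],0.8,255],[[-60,35,0],1.1,255],[[-72,42,0],1.4,255],[[-84,48,0],1.7,255],[[-94,54,0],1.9,255],[[-100,57,0],1.9,255],[[-100,57,0],1.9,255]]'; python3 - <<'E'
from h import *
togo(.6083,.124,.0132,-5)
for n in("top","side"):
    c=read_camera(n); cv2.imwrite(f"pics/{n}1.png",c["frame"]); np.save(f"pics/{n}1.npy",cloud(c))
W=np.load("pics/top1.npy"); T=W[(W[...,2]>.006)&(W[...,2]<.03)&(W[...,1]>-.06)&(W[...,1]<.075)&(W[...,0]>.5)&(W[...,0]<.68)]
print(rect(T),fitlong(T))
im=cv2.imread("pics/top1.png"); cv2.imwrite("pics/crop2.png",cv2.resize(im[150:310,180:430],None,fx=3,fy=3))
E
```

```text
time: 5.85
eef_pos: [0.5523, 0.228, 0.0132]
tcp_rot: [0.726, 0.688, 0.0, 0.0]
contact_force: [-1.8, 1.8, 2.0]
opening: 0.135
finger_force: 39.9
time: 6.85
eef_pos: [0.6041, 0.1245, 0.0132]
tcp_rot: [0.737, 0.676, -0.0, 0.001]
contact_force: [-0.1, -1.6, 3.3]
opening: 0.132
finger_force: 39.9
t 6.85 pos [0.6041 0.1245 0.0132] toolY -4.96 shift [-0.1  4.2  0. ] yaw 0.04 q6 0.13 F [-0.1 -1.6  3.3] op 0.132 ff 39.90476310253143
(array([597.1,   7. ]), array([132. , 159.8]), 88.23, 1028) (array([-0.00614124,  0.59336861]), np.float64(-0.0590295138000213), np.float64(0.07391944152565474), np.float64(-89.64813756717611))
```

View pics/crop2.png

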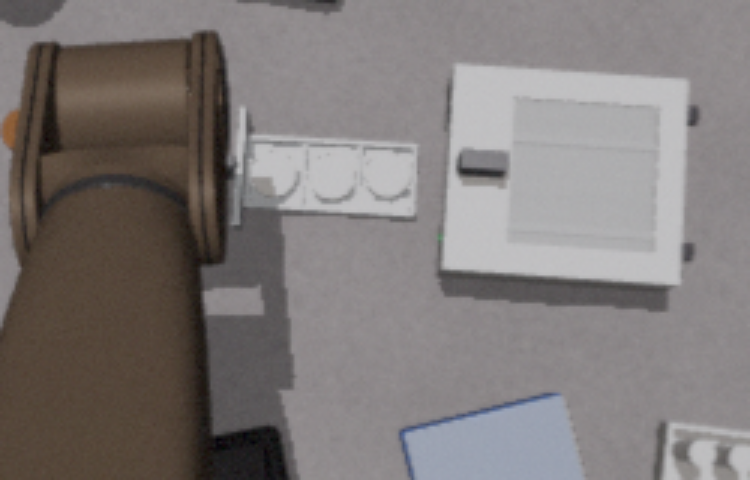

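The tray has dishes flat, nose at crop (417,180), and runs parallel to the incubator, whose front edge mid is at (448,167). Next I'll measure the lateral offset.

```bash
python3 - <<'E'
from h import *
W=np.load("pics/top1.npy"); S=np.load("pics/side1.npy"); S0=np.load("pics/side0.npy")
T=sel(W,266,322,188,228,.004,.03); print("top",rect(T))
X=np.array([-.0875,-.9962]);Y=np.array([.9962,-.0875])
slot=np.array([.5905,-.0783])
for nm,V in(("top",W),("side",S)):
  m=(V[...,2]>.006)&(V[...,2]<.03)&(V[...,0]>.54)&(V[...,0]<.65)&(V[...,1]>-.06)&(V[...,1]<.06)
  P=V[m]; print(nm,m.sum(),rect(P))
  Q=P[:,:2]-slot; a=Q@X; b=Q@Y
  for lo in np.arange(-.14,-.02,.02):
    k=(a>lo)&(a<lo+.02)
    if k.sum()>5: print(round(lo,3),np.percentile(b[k],[1,99]).round(4),b[k].mean().round(4))
E
```

```text
top (array([595.9,  -1.3]), array([ 88.5, 123.7]), 0.72, 1096)
top 922 (array([593. ,  -0.8]), array([ 83.2, 123.2]), 8.79, 922)
-0.14 [-0.032   0.0238] -0.0047
-0.12 [-0.0309  0.0232] -0.0048
-0.1 [-0.0317  0.0242] -0.0049
-0.08 [-0.0314  0.0231] -0.0051
-0.06 [-0.0319  0.0247] -0.0025
-0.04 [-0.0307  0.0233] -0.0026
side 434 (array([587.8,  -5.9]), array([107. ,  84.3]), 83.24, 434)
-0.14 [-0.0335 -0.0055] -0.0245
-0.12 [-0.0334  0.0032] -0.0162
-0.1 [-0.033   0.0213] -0.0108
-0.08 [-0.033   0.0223] -0.0075
-0.06 [-0.05    0.0272] -0.005
-0.04 [-0.042  0.032] -0.0056
```

```bash
python3 -m crank '[[[-2,2,0],0,255],[[-8,4,0],0,255],[[-16,4,0],0,255],[[-25,4,0],0,255],[[-35,4,0],0,255],[[-45,4,0],0,255],[[-53,4,0],0,255],[[-60,4,0],0,255],[[-66,4,0],0,255],[[-72,4,0],0,255]]' && python3 -m crank '[[[-7,0,0],0,255],[[-15,0,0],0,255],[[-23,0,0],0,255],[[-31,0,0],0,255],[[-39,0,0],0,255],[[-47,0,0],0,255],[[-54,0,0],0,255],[[-59,0,0],0,255],[[-62,0,0],0,255],[[-62,0,0],0,255]]'; python3 - <<'E'
from h import *
togo(.5951,-.0255,.0132,-5)
E
```

```text
time: 7.95
eef_pos: [0.601, 0.0536, 0.0132]
tcp_rot: [0.737, 0.676, 0.0, 0.0]
contact_force: [0.3, 3.9, 3.8]
opening: 0.137
finger_force: 40.1
time: 8.95
eef_pos: [0.5956, -0.0085, 0.0132]
tcp_rot: [0.737, 0.676, -0.0, 0.0]
contact_force: [-0.1, -0.1, 4.2]
opening: 0.133
finger_force: 40.2
t 8.95 pos [ 0.5956 -0.0085  0.0132] toolY -4.96 shift [-17.   1.   0.] yaw 0.04 q6 -0.1 F [-0.1 -0.1  4.2] op 0.133 ff 40.1742160320282
```

```bash
python3 -m crank '[[[-4,0,0],0,255],[[-8,0,0],0,255],[[-11,0,0],0,255],[[-13,0,0],0,255],[[-14,0,0],0,255],[[-14,0,0],0,255]]' && python3 -m crank '[[[-1,0,0],0,255],[[-2,0,0],0,255],[[-2,0,0],0,255]]' && python3 -m crank '[[[-1,0,0],0,255],[[-2,0,0],0,255],[[-2,0,0],0,255]]'
```

```text
time: 9.55
eef_pos: [0.5944, -0.0218, 0.0132]
tcp_rot: [0.737, 0.676, -0.0, 0.0]
contact_force: [-0.3, 2.8, 4.6]
opening: 0.133
finger_force: 40.3
time: 9.85
eef_pos: [0.5943, -0.0236, 0.0132]
tcp_rot: [0.737, 0.676, 0.0, 0.0]
contact_force: [1.1, 3.8, 5.3]
opening: 0.133
finger_force: 40.3
time: 10.15
eef_pos: [0.5943, -0.0249, 0.0132]
tcp_rot: [0.737, 0.675, 0.001, -0.0]
contact_force: [1.6, 5.0, 4.1]
opening: 0.134
finger_force: 40.2
```

```bash
python3 -m crank '[[[-1,0,0],0,255],[[-2,0,0],0,255],[[-2,0,0],0,255]]' && python3 -m crank '[[[-1,0,0],0,255],[[-2,0,0],0,255],[[-2,0,0],0,255]]'; python3 - <<'E'
from h import *
c=read_camera("side"); cv2.imwrite("pics/side2.png",c["frame"]); W=cloud(c); np.save("pics/side2.npy",W)
cv2.imwrite("pics/crop3.png",cv2.resize(c["frame"][140:260,230:380],None,fx=5,fy=5,interpolation=cv2.INTER_CUBIC))
E
```

```text
time: 10.45
eef_pos: [0.5946, -0.0252, 0.0132]
tcp_rot: [0.738, 0.675, 0.002, -0.001]
contact_force: [3.6, 12.0, 4.5]
opening: 0.133
finger_force: 40.1
time: 10.75
eef_pos: [0.5947, -0.0253, 0.0132]
tcp_rot: [0.738, 0.675, 0.003, -0.002]
contact_force: [5.2, 18.3, 5.0]
opening: 0.134
finger_force: 40.1
```

View pics/crop3.png

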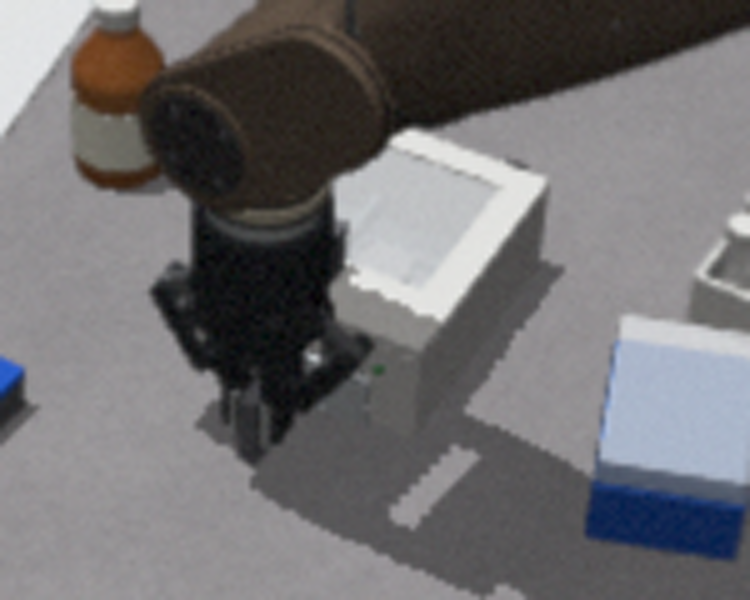

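The plate is against the incubator front, the cover is shut, and the arm stopped hard at the predicted place. I'll relax the push, release and rise.

```bash
python3 -m crank '[[[2,0,0],0,255],[[3,0,0],0,255],[[3,0,0],0,100],[[3,0,0],0,0],[[3,0,0],0,0],[[3,0,0],0,0],[[3,0,0],0,0],[[3,0,0],0,0]]' && python3 -m crank '[[[0,0,-5],0,0],[[0,0,-20],0,0],[[0,0,-50],0,0],[[0,0,-90],0,0],[[0,0,-130],0,0],[[0,0,-180],0,0],[[0,0,-220],0,0],[[0,0,-220],0,0],[[0,0,-220],0,0]]'; python3 - <<'E'
from h import *
togo(.5892,-.1,.234,-5)
c=read_camera("wrist"); W=cloud(c); cv2.imwrite("pics/w4.png",c["frame"]); np.save("pics/w4.npy",W)
T=W[(W[...,2]>.098)&(W[...,2]<.115)&(abs(W[...,0]-.59)<.03)&(abs(W[...,1]+.1)<.04)]; print("tab",rect(T) if len(T)>5 else len(T))
F=W[(W[...,2]>.043)&(W[...,2]<.058)&(abs(W[...,0]-.595)<.03)&(W[...,1]>-.03)&(W[...,1]<.03)]; print("fin",rect(F) if len(F)>5 else len(F))
E
```

```text
time: 11.6
eef_pos: [0.5939, -0.0268, 0.013]
tcp_rot: [0.737, 0.676, -0.0, -0.0]
contact_force: [-0.0, -0.2, 0.3]
opening: 0.996
finger_force: 0.0
time: 12.5
eef_pos: [0.5947, -0.0267, 0.2362]
tcp_rot: [0.737, 0.676, 0.001, 0.002]
contact_force: [0.8, 0.4, -0.9]
opening: 1.001
finger_force: 0.0
t 12.5 pos [ 0.5947 -0.0267  0.2362] toolY -4.95 shift [-73.5   0.8   2.2] yaw 0.05 q6 -0.13 F [ 0.8  0.4 -0.9] op 1.001 ff 0.0
tab (array([589. , -98.7]), array([33.9, 13.1]), 84.96, 469)
fin (array([594.3, -20.2]), array([19.4, 11.1]), 85.33, 198)
```

View pics/w4.png

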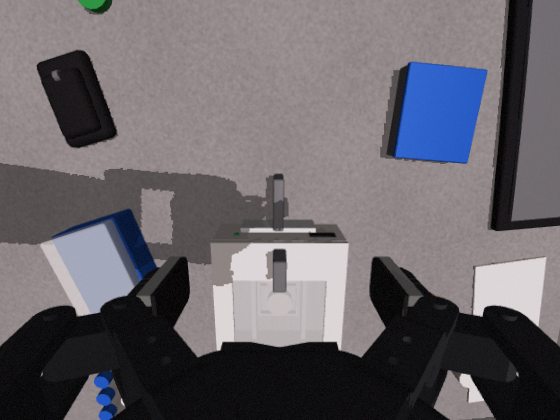

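The tray's plate is flush at row 230, with the fin at (278,200) and the cover tab at (279,270). Now I'll move over the tab and down.

```bash
python3 - <<'E'
from h import *
W=np.load("pics/w4.npy"); X=np.array([-.0872,-.9962])
o=np.array([.589,-.0987])+X*.062
F=sel(W,268,290,165,228,.035,.058); d=(F[:,:2]-o); print("fin x_inc",np.percentile(d@X,[1,99]),"y",np.percentile(d@np.array([.9962,-.0872]),[1,50,99]))
E
python3 -m crank '[[[-25,0,0],0,0],[[-55,1,0],0,0],[[-73,1,0],0,0],[[-73,1,20],0,0],[[-73,1,55],0,0],[[-73,1,90],0,0],[[-73,1,120],0,0],[[-73,1,140],0,0],[[-73,1,140],0,0],[[-73,1,140],0,0]]'; python3 - <<'E'
from h import *
togo(.589,-.1,.077,-5)
E
```

```text
fin x_inc [-0.15027769 -0.09023623] y [-0.00711577 -0.00154348  0.00510881]
time: 13.55
eef_pos: [0.5881, -0.0992, 0.0924]
tcp_rot: [0.737, 0.676, -0.0, -0.001]
contact_force: [-0.1, -0.3, 1.1]
opening: 0.998
finger_force: 0.0
t 13.55 pos [ 0.5881 -0.0992  0.0924] toolY -4.97 shift [-0.7  1.  15.4] yaw 0.03 q6 -0.25 F [-0.1 -0.3  1.1] op 0.998 ff 0.0
```

```bash
python3 -m crank '[[[0,1,8],0,0],[[0,1,15],0,0],[[0,1,15],0,0],[[0,1,15],0,120],[[0,1,15],0,255],[[0,1,15],0,255],[[0,1,15],0,255],[[0,1,15],0,255],[[0,1,15],0,255],[[0,1,15],0,255]]' 40; python3 - <<'E'
from h import *
togo(.589,-.1,.077,-5)
s=get_state();p=s["eef_pos"]; X=np.array([-.0872,-.9962])
tab=np.array([.589,-.1]); h=tab+X*.147
xg=(p[:2]-h)@X*1000; zg=(p[2]+.019-.002-.062)*1000
for d in range(0,51,5):
    t=np.radians(d); x=xg*np.cos(t)+zg*np.sin(t); z=-xg*np.sin(t)+zg*np.cos(t); print(d,"tx",round(-(x-xg),1),"tz",round(-(z-zg),1))
E
```

```text
time: 14.55
eef_pos: [0.5891, -0.0994, 0.0784]
tcp_rot: [0.737, 0.676, -0.0, -0.001]
contact_force: [-5.3, -0.1, 4.1]
opening: 0.151
finger_force: 41.6
t 14.55 pos [ 0.5891 -0.0994  0.0784] toolY -4.99 shift [-0.6 -0.   1.4] yaw 0.01 q6 -0.25 F [-5.3 -0.1  4.1] op 0.151 ff 41.60084009170532
0 tx -0.0 tz -0.0
5 tx -3.5 tz -12.7
10 tx -8.0 tz -25.1
15 tx -13.7 tz -37.1
20 tx -20.3 tz -48.5
25 tx -28.0 tz -59.2
30 tx -36.5 tz -69.3
35 tx -45.9 tz -78.6
40 tx -56.0 tz -87.0
45 tx -66.9 tz -94.6
50 tx -78.3 tz -101.1
```

```bash
python3 -m crank '[[[-2,0,-6],0,255],[[-3.5,0,-12.7],0,255],[[-5.5,0,-19],0,255],[[-8,0,-25],0,255],[[-11,0,-31],0,255],[[-13.7,0,-37],0,255],[[-17,0,-43],0,255],[[-20.3,0,-48.5],0,255],[[-20.3,0,-48.5],0,255]]' 40; python3 - <<'E'
from h import *
togo(.589,-.1,.077,-5)
c=read_camera("side"); W=cloud(c); np.save("pics/side3.npy",W); cv2.imwrite("pics/side3.png",c["frame"])
X=np.array([-.0872,-.9962]); o=np.array([.589,-.1])+X*.062
P=W.reshape(-1,3); P=P[np.isfinite(P[:,0])]
a=(P[:,:2]-o)@X; b=(P[:,:2]-o)@np.array([.9962,-.0872])
k=(abs(b)<.07)&(a>-.08)&(a<.08)&(P[:,2]>.063)&(P[:,2]<.2)
for lo in np.arange(-.08,.08,.02):
    q=k&(a>lo)&(a<lo+.02); 
    if q.sum()>5: print(round(lo,2),q.sum(),np.percentile(P[q,2],[10,50,90]).round(3))
E
```

```text
time: 15.45
eef_pos: [0.5871, -0.1203, 0.1271]
tcp_rot: [0.737, 0.676, -0.001, -0.001]
contact_force: [-4.1, 0.4, -5.6]
opening: 0.158
finger_force: 39.7
t 15.45 pos [ 0.5871 -0.1203  0.1271] toolY -4.97 shift [20.4  0.2 50.1] yaw 0.03 q6 -0.28 F [-4.1  0.4 -5.6] op 0.158 ff 39.676973819732666
-0.08 240 [0.119 0.125 0.129]
-0.06 464 [0.119 0.156 0.193]
-0.04 174 [0.109 0.116 0.186]
-0.02 99 [0.102 0.105 0.108]
0.0 94 [0.094 0.098 0.101]
0.02 82 [0.087 0.091 0.094]
0.04 77 [0.08  0.084 0.087]
0.06 84 [0.075 0.078 0.08 ]
```

The cover follows, at about 20° by depth slope. I'll continue along the arc to 50°.

```bash
python3 -m crank '[[[-3.8,0,-5.4],0,255],[[-7.7,0,-10.7],0,255],[[-12,0,-16],0,255],[[-16.2,0,-20.8],0,255],[[-21,0,-25.5],0,255],[[-25.6,0,-30],0,255],[[-30.5,0,-34.4],0,255],[[-35.7,0,-38.5],0,255],[[-41,0,-42.4],0,255],[[-46.6,0,-46],0,255]]' && python3 -m crank '[[[-5,0,-3],0,255],[[-9,0,-5],0,255],[[-11.4,0,-6.5],0,255],[[-11.4,0,-6.5],0,255],[[-11.4,0,-6.5],0,255],[[-11.4,0,-6.5],0,255]]'; python3 - <<'E'
from h import *
togo(.589,-.1,.077,-5)
X=np.array([-.0872,-.9962]); o=np.array([.589,-.1])+X*.062
for n in("side","top"):
    c=read_camera(n); W=cloud(c); cv2.imwrite(f"pics/{n}4.png",c["frame"])
    P=W.reshape(-1,3); P=P[np.isfinite(P[:,0])]
    a=(P[:,:2]-o)@X; b=(P[:,:2]-o)@np.array([.9962,-.0872])
    k=(abs(b)<.07)&(a>-.05)&(a<.1)&(P[:,2]>.072)&(P[:,2]<.23)
    for lo in np.arange(-.04,.09,.01):
        q=k&(a>lo)&(a<lo+.01); 
        if q.sum()>5: print(n,round(lo,2),q.sum(),np.percentile(P[q,2],[10,50,90]).round(3))
a=cv2.imread("pics/side4.png")[120:280,220:400]; cv2.imwrite("pics/crop4.png",cv2.resize(a,None,fx=3.7,fy=3.7,interpolation=cv2.INTER_CUBIC))
E
```

```text
time: 16.5
eef_pos: [0.5829, -0.1657, 0.1727]
tcp_rot: [0.737, 0.676, -0.0, -0.002]
contact_force: [-6.1, 3.0, -5.8]
opening: 0.157
finger_force: 39.9
time: 17.1
eef_pos: [0.5819, -0.1771, 0.1793]
tcp_rot: [0.737, 0.676, -0.001, -0.002]
contact_force: [-7.0, 1.6, -4.5]
opening: 0.154
finger_force: 40.1
t 17.1 pos [ 0.5819 -0.1771  0.1793] toolY -4.94 shift [ 77.3   0.8 102.4] yaw 0.06 q6 -0.38 F [-7.   1.6 -4.5] op 0.154 ff 40.099859833717346
side -0.03 149 [0.187 0.192 0.195]
side -0.02 52 [0.173 0.182 0.195]
side -0.01 62 [0.163 0.191 0.207]
side 0.0 135 [0.178 0.209 0.227]
side 0.01 58 [0.146 0.205 0.225]
side 0.02 45 [0.131 0.138 0.225]
side 0.03 24 [0.119 0.124 0.127]
side 0.04 21 [0.11  0.113 0.118]
side 0.05 25 [0.098 0.101 0.106]
side 0.06 24 [0.085 0.09  0.095]
side 0.07 42 [0.074 0.079 0.085]
top -0.03 84 [0.188 0.191 0.194]
top -0.02 49 [0.185 0.19  0.194]
```

View pics/crop4.png

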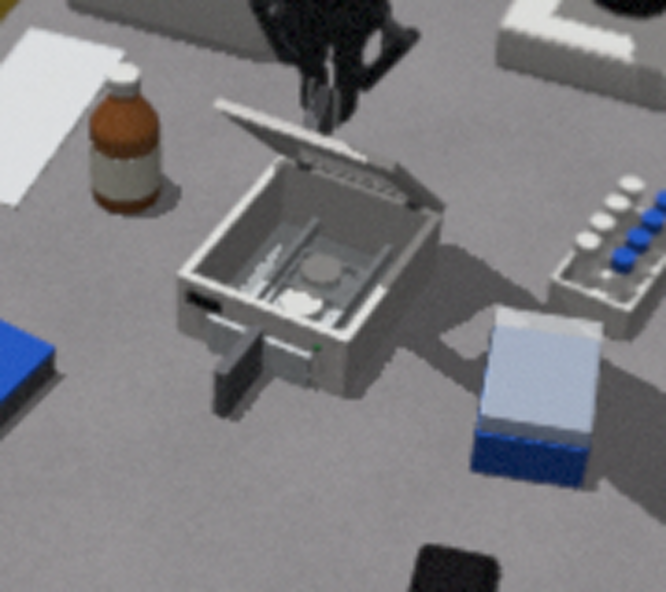

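The tray is home with its plate on the front at (260,350) and the dishes flat at (300,300) and (323,268). The fingers hold the cover at about 49°. I'll let it settle, then hand in.

```bash
python3 -m crank '[[[-1,0,-0.5],0,255],[[-1.5,0,-0.7],0,255],[[-1.5,0,-0.7],0,255],[[-1.5,0,-0.7],0,255],[[-1.5,0,-0.7],0,255],[[-1.5,0,-0.7],0,255],[[-1.5,0,-0.7],0,255],[[-1.5,0,-0.7],0,255]]' 40 && python3 -c "
from plant import ctrl
print(ctrl.sign_off())"
```

```text
time: 18.0
eef_pos: [0.5818, -0.1782, 0.1799]
tcp_rot: [0.737, 0.676, -0.0, -0.002]
contact_force: [-6.9, 3.3, -4.9]
opening: 0.156
finger_force: 40.0
the job is handed in; nothing more can be done
None
```

The tray is fully home with its three dishes lying flat, and I handed the job in at 18.0 s with the fingers holding the cover still at about 49–50° by camera depth (sign-off returned no verdict).

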